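Lock the steel patterns in their rack with the retaining rod

TASK

Lock the two steel cutting patterns in their rack: push the steel rod along its trough, through the hole of each pattern and fully home to the bottom of the hole in the end block. The patterns have slid sideways in their slots and block the rod, so feel for them and nudge each one back until the rod goes through. Then swing the keeper bar over so that it drops and stays lying across the trough behind the rod; leave the tin, the mallet and the weight where they are.

Things in the scene. Friction and masses are not known exactly. Their poses are not given: they have to be found in the camera images.
- rack: Fixed plywood and wood rack, base 200 (x) x 375 (y, -200 to +175) x 12 mm thick. Origin on the table under the rod's line, z up. The rod runs along +y at x = 0, axis at z = 64 mm, from the trough through the patterns in slots 1 and 2 into the end block. All 'rack' values are in mm in this frame.
- trough (a point): Rear end of the V trough, on the rod's line (rack y = -185). The trough, up to 35 mm wide with aluminium walls, runs to rack y = +35. Its upper edges are at z = 60, so the rod's upper part and its rear end face stand clear of it.
- slot_1 (a point): Slot 1 on the rod's line (rack y = 50, z = 64): where the hole of the pattern in it should be. The slot runs along rack x, between rails 180 mm long with tops at z = 26. It holds one upright steel pattern, 6 mm thick, that can only slide along x, against about 3 N of friction, at most 18 mm to either side of in-line, with hard stops there. The patterns' places are not reported.
- slot_2 (a point): The same for slot 2 (rack y = 95, z = 64). One pattern is 94 mm wide, the other 122 mm, either may be in either slot. Hole 20 mm diameter at mid-width, 64 mm up; side edges straight and upright from z = 44 to 84, top at z = 101. At the start each is 10 to 16 mm off line to one side or the other. Within about 4 mm of line the rod's taper pulls a pattern true.
- end_hole (a point): Mouth of the hole in the wooden end block (rack y = 130, z = 64), 19.5 mm diameter, 30 mm deep: its bottom is at rack y = 160. The block is 60 mm wide, to y = 170, top at z = 100.
- rod: Loose plain steel rod, 200 mm long, 16 mm diameter, about 0.28 kg, lying in the V trough along rack y. Origin at mid-length on its axis, y axis towards the tapered tip; it may roll about y. Without a pattern in the way it slides at 1 to 3 N.
- rod_tip (a point): Centre of the tapered tip's end face (taper 12 mm long, from 16 to 8 mm diameter). At the start 12 to 35 mm short of the first pattern's face. Fully home it touches the bottom of the end block's hole, rack y = 160 mm.
- rod_end (a point): Centre of the flat rear end of the rod, the face to push on. At rack y = -40 mm when the rod is home.
- keeper (a joint): Angle (rad) of the steel keeper bar (64 x 14 x 10 mm, 80 g), hinged about a line along rack y. 0 = lying level across the trough, just behind a rod that is home (it covers rack y = -62 to -48); 1.57 = upright; 2.2 = leaning back on its stop towards rack -x, as at the start. It turns freely: gravity holds it on either side of upright. If the rod is not far enough in, it lands on the rod.
- keeper_pivot (a point): Middle of the keeper's hinge line (rack x = -34, y = -55, z = 68), between two steel cheeks (x = -41 to -27, y = -72 to -38, top at z = 74). Across the trough a rest post for the bar stands at x = 21 to 31 (top z = 61), so 48 mm is free above the trough there.
- keeper_tip (a point): Middle of the free end of the keeper bar, 64 mm from its hinge line.
- glue_tin: Bystander: closed round tin, 80 mm diameter, 100 mm tall; origin at the centre of its underside.
- mallet: Bystander: small wooden-handled hammer, 220 mm long, lying along its x axis; origin under its middle.
- weight: Bystander: dark steel pattern weight, 68 mm diameter, 50 mm tall with a knob; origin at the centre of its underside.

How it is judged:
By the outcome, as a careful person would: the job done as asked, in the order asked, and still so for the second after the job is handed in, with the robot touching nothing.
It also fails if it takes over 72 s, if anything falls off the work surface, if the arm or the gripper's body presses on something with over 40 N, if the wrist force passes 120 N, or if a joint passes its speed limit or range.

ROBOT

A 6-joint arm with a two-finger parallel gripper is mounted at the origin on the work surface. World frame = base frame: x ahead of the robot, y to its left, z up, the work surface at z = 0. Lengths are in m, angles in rad, forces in N, time in s.
With the tool pointing down it reaches from about 0.375 to 0.975 m from the base axis. Payload 3.8 kg.
Tool frame: the origin (TCP) lies on the centre line of the jaws, within the pads' length; the fingertips stand 22 mm ahead of it and the grasp point (between the pads) lies 3 mm ahead of it; x points along the fingers, y is the direction in which the jaws open and shut, and the axes are right-handed (so a half turn about x gives the same grasp; the last joint's range is limited). The gripper opens to 85 mm and grips with 20 to 120 N. Pads are 22 mm wide; open, the fingers measure 114 mm over their backs; the gripper's body (76 mm by 85 mm) begins 54 mm behind the grasp point. The pads swing forward as they close: fully open they stand 13 mm farther back than shut.
Start: joints at [1.264, 0.264, 1.604, -0, 1.274, -0.037], TCP at [0.18, 0.651, 0.253] pointing down, gripper open.
Joint ranges: [-2.63, 2.63], [-0.94, 2.18], [0.31, 2.57], [-1.31, 4.45], [0, 2.66], [-2.55, 2.55]. Speed limits (rad/s): [2.57, 2.57, 3.14, 3.14, 3.14, 3.14].

INTERFACE

Orientations are given as a rotation vector (axis times angle).
In Python, from workcell import monitor, eyes, finish_job gives the robot as it stands. The module is installed in compiled form; this text tells all that it offers.
- The arm moves only by the tool play_rows, never from a script. Its argument "deltas" is a list of rows, each an object of numbers: "wx", "wy", "wz": the turn, a rotation vector about the world's x, y, z in degrees; "x", "y", "z": the shift along the world's x, y, z in mm; "fingers": the closure, from -1 (fully open) to 1 (shut), so that 0 is half open. A call has 1 to 20 rows; each row is the pose to reach, as a shift and turn from the pose commanded when the call began; what a row does not reach only later rows make up. A row lasts 1/8 s, in which the tool goes at most 62.5 mm and 10.7 degrees, less where a joint would pass 70% of its speed; a pose out of reach is approached as far as the arm can. A call with a gripper value outside its range is refused whole. The fingers move at their own pace and stop on an object; "grip_force" is the grip in N (left out, the last holds). Time passes only in rows, so rows that repeat a pose let the fingers close. It gives the time, the measured TCP pose, the force and the opening at its end, in the units of the state.
- monitor.read_state(): the state, without advancing time (a new reading comes with each control period).
- eyes.read_camera(name): name is "side" or "top" or "wrist"; returns a dict with "frame" (400x640x3 uint8, red, green, blue), "depth" (400x640 float32, m along the optical axis (not along the pixel's ray), 0 where there is no reading), "K" (3x3 intrinsics, pixels), "view" (4x4, takes a point from world to camera coordinates); the wrist camera has in their place "tool_from_camera" (4x4, takes a point from camera to tool coordinates, whose origin is the TCP and whose axes are the tool frame's). Camera axes: x right, y down, z forward; pixel columns grow to the right and rows downward; lengths in m; the calibration is good to about 2 mm. A picture is of the moment at which its call begins: read the wrist's pose just before it.
- finish_job(): hands the job in, once; it reports no verdict.
The state is a dict: "time": time; "q": joint angles; "joint_vel": joint speeds; "joint_torque": joint torques, N m; "tool_pos": TCP position; "tcp_rot": TCP orientation; "wrist_force": force on the tool from outside, world axes, zero at the start; "torque": the same for the moment, N m; "width": opening from 0.0 (shut) to 1.0 (fully open).
Only numpy, scipy, OpenCV 4.12 (cv2) and the standard library are available. Lean on these libraries where they do the work, as an engineer would, in place of code of your own. Each camera call takes 0.05 s, during which the arm holds its last target.

## Working session

There is one attempt and no reset: what is moved stays moved. The work goes in short steps, Python scripts to look and compute and a tool call to move; the robot and the scene stay as the last step left them, time stands still between calls to the robot, and variables do not carry over. Pictures are saved under pics/ and viewed, and the job is handed in when it is done.

Besides the shell and the picture viewer there is one more tool, called after "Call:" as name(argument=value, ...) on one line, values as JSON. play_rows: Moves the arm, as the interface text tells. Its arguments: {"type":"object","properties":{"deltas":{"type":"array"},"grip_force":{"type":"number"}},"required":["deltas"]}

```bash
mkdir -p pics
python3 - <<'E'
from workcell import monitor, eyes
import cv2,numpy as np
s=monitor.read_state(); print(s)
for n in ["top","side","wrist"]:
    c=eyes.read_camera(n); cv2.imwrite(f"pics/{n}0.png",c["frame"][:,:,::-1]); np.savez(f"{n}0.npz",**c)
    print(n,c["K"].round(1).tolist(),(c.get("view") if "view" in c else c["tool_from_camera"]).round(4).tolist())
E
ls
```

```text
{'time': 0.0, 'q': array([ 1.26410540e+00,  2.64752531e-01,  1.60543530e+00,  1.77769664e-05,
        1.27370844e+00, -3.69323269e-02]), 'joint_vel': array([-5.40645987e-05, -1.81953556e-04,  1.37770184e-03, -2.56727017e-04,
       -1.61570954e-03,  2.01620631e-03]), 'joint_torque': array([ 1.68099145e-03, -5.15106654e+01, -3.67323089e+01,  1.52803773e-05,
        1.27384550e-02,  3.83652491e-06]), 'tool_pos': array([0.17968826, 0.64990226, 0.2519293 ]), 'tcp_rot': array([ 0.20998291,  1.56081408, -0.21355265]), 'wrist_force': array([ 0.92987083,  0.1912314 , -0.92473731]), 'torque': array([0.03404673, 0.03318818, 0.01538582]), 'width': 0.9958329377597941}
top [[414.5, 0.0, 316.3], [0.0, 414.5, 197.2], [0.0, 0.0, 1.0]] [[-0.009, -1.0, -0.0018, 0.0329], [-0.9984, 0.0091, -0.0553, 0.5434], [0.0553, 0.0013, -0.9985, 1.3455], [0.0, 0.0, 0.0, 1.0]]
side [[399.9, 0.0, 312.9], [0.0, 399.9, 197.5], [0.0, 0.0, 1.0]] [[0.8517, -0.524, -0.0041, -0.4337], [-0.3762, -0.6059, -0.701, 0.2552], [0.3649, 0.5986, -0.7132, 0.8952], [0.0, 0.0, 0.0, 1.0]]
wrist [[303.3, 0.0, 314.9], [0.0, 303.3, 194.9], [0.0, 0.0, 1.0]] [[0.0003, -0.2779, 0.9606, -0.1196], [1.0, 0.0014, 0.0001, -0.0001], [-0.0014, 0.9606, 0.2779, -0.0714], [0.0, 0.0, 0.0, 1.0]]
pics
side0.npz
top0.npz
wrist0.npz
```

View pics/top0.png

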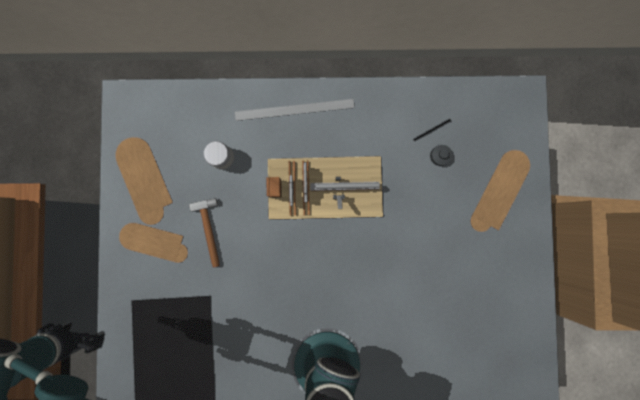

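View pics/side0.png

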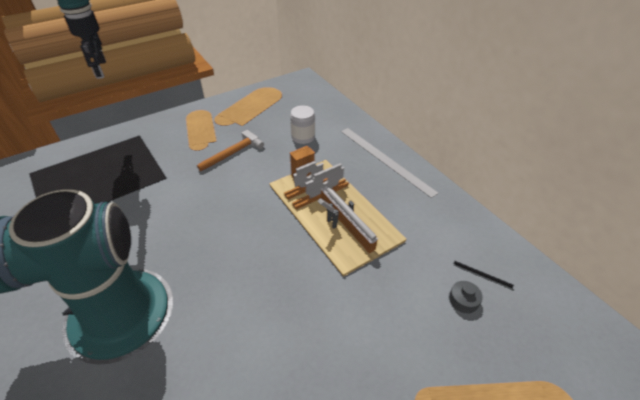

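View pics/wrist0.png

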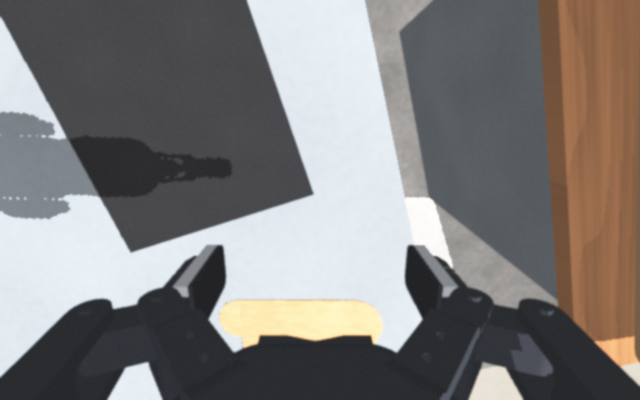

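```bash
cat > h.py <<'E'
import numpy as np,cv2
def load(n): return dict(np.load(n+".npz"))
def ray(c,u,v,z):
    V=c["view"];R=V[:3,:3];t=V[:3,3];o=-R.T@t
    d=R.T@np.linalg.inv(c["K"])@np.array([u,v,1.]); return o+d*(z-o[2])/d[2]
def proj(c,p):
    V=c["view"];q=c["K"]@(V[:3,:3]@np.asarray(p)+V[:3,3]);return q[:2]/q[2]
E
python3 - <<'E'
from h import *
c=load("top0");f=c["frame"]
hsv=cv2.cvtColor(f,cv2.COLOR_RGB2HSV)
m=((hsv[:,:,0]>12)&(hsv[:,:,0]<32)&(hsv[:,:,1]>60)&(hsv[:,:,2]>90)).astype(np.uint8)
w=np.zeros_like(m);w[145:230,255:395]=1;m*=w
m=cv2.morphologyEx(m,cv2.MORPH_CLOSE,np.ones((9,9)))
cs,_=cv2.findContours(m,cv2.RETR_EXTERNAL,cv2.CHAIN_APPROX_NONE);k=max(cs,key=cv2.contourArea)
r=cv2.minAreaRect(k);b=cv2.boxPoints(r);print(r,b.tolist())
P=np.array([ray(c,u,v,.012) for u,v in b]);print(P.round(4).tolist(),np.linalg.norm(np.roll(P,-1,0)-P,axis=1))
d=c["depth"];
for u,v in [(300,180),(275,187),(350,187),(275,210),(370,205)]:print(u,v,d[v,u])
cv2.imwrite("pics/topc.png",cv2.resize(f[145:230,255:395],None,fx=5.7,fy=5.7,interpolation=cv2.INTER_CUBIC)[:,:,::-1])
c=load("side0")
cv2.imwrite("pics/sidec.png",cv2.resize(c["frame"][140:275,260:415],None,fx=4.4,fy=4.4,interpolation=cv2.INTER_CUBIC)[:,:,::-1])
E
```

```text
((323.84918212890625, 187.4662628173828), (59.956260681152344, 115.33895111083984), 88.56790161132812) [[265.4485168457031, 158.93878173828125], [380.7514343261719, 156.05621337890625], [382.2498474121094, 215.99374389648438], [266.9469299316406, 218.87631225585938]]
[[0.672, 0.1949, 0.012], [0.6781, -0.1866, 0.012], [0.48, -0.188, 0.012], [0.474, 0.1904, 0.012]] [0.38148268 0.19806476 0.37843266 0.19808426]
300 180 1.3700807
275 187 1.2774957
350 187 1.3090309
275 210 1.3603656
370 205 1.3623343
```

View pics/topc.png

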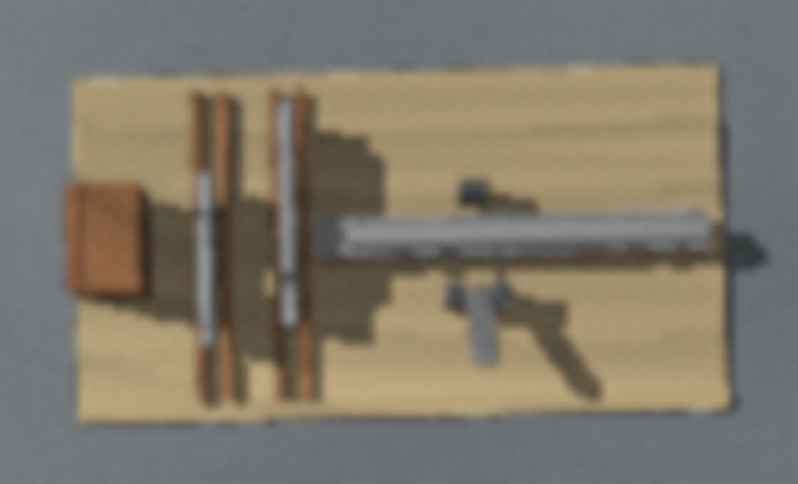

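View pics/sidec.png

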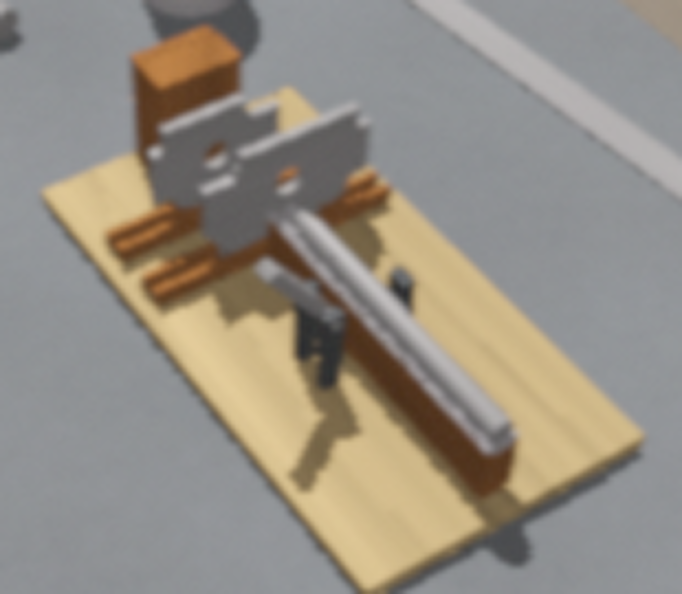

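Run:
```python
from h import *
c=load("top0");f=lambda a,b:(255+(a+.5)/5.7-.5,145+(b+.5)/5.7-.5)
img=[(75,80),(718,66),(730,409),(78,421)]
rk=np.array([(100,175),(100,-200),(-100,-200),(-100,175)])/1e3
P=np.array([ray(c,*f(*p),.012) for p in img])[:,:2]
# rigid fit
a=rk-rk.mean(0);b=P-P.mean(0);H=a.T@b
th=np.arctan2(H[0,1]-H[1,0],H[0,0]+H[1,1]);R=np.array([[np.cos(th),-np.sin(th)],[np.sin(th),np.cos(th)]])
t=P.mean(0)-R@rk.mean(0);print("th",np.degrees(th),"t",t,"res",((R@rk.T).T+t-P)*1e3)
np.savez("rack.npz",R=R,t=t)
inv=lambda p:(R.T@(p[:2]-t)*1e3).round(1)
for nm,p,z in [("p1 far",(287,97),.101),("p1 near",(289,327),.101),("p2 far",(205,170),.101),("p2 near",(207,345),.101),("rod end top",(707,232),.07),("rod left edge",(340,238),.068),("block",(105,240),.1),("post",(475,192),.061),("kp top",(485,363),.12),("trough right end",(714,235),.06)]:
  w=ray(c,*f(*p),z);print(nm,w.round(4),inv(w))
# depth cloud heights
d=c["depth"];v,u=np.mgrid[145:230,255:395];Z=d[145:230,255:395]
pc=np.stack([(u-c["K"][0,2])/c["K"][0,0]*Z,(v-c["K"][1,2])/c["K"][1,1]*Z,Z],-1).reshape(-1,3)
V=c["view"];W=(pc-V[:3,3])@V[:3,:3]
X=np.c_[(W[:,:2]-t)@R*1e3,W[:,2]*1e3]
for lo,hi,y0,y1 in [(85,110,35,65),(85,110,80,110),(62,85,-200,40),(85,110,125,175),(85,130,-75,-30)]:
  s=X[(X[:,2]>lo)&(X[:,2]<hi)&(X[:,1]>y0)&(X[:,1]<y1)]
  if len(s):print(lo,len(s),s.min(0).round(1),s.max(0).round(1),s.mean(0).round(1))
```

```text
th 0.6380396354879037 t [0.57607756 0.01202291] res [[ 1.13675427  0.8600752 ]
 [ 0.60055862 -0.94791585]
 [-0.53540533  0.2307711 ]
 [-1.20190757 -0.14293046]]
p1 far [0.6493 0.0618 0.101 ] [73.7 49. ]
p1 near [0.5245 0.0617 0.101 ] [-51.   50.2]
p2 far [0.6099 0.1065 0.101 ] [34.9 94.1]
p2 near [0.5152 0.1059 0.101 ] [-59.9  94.6]
rod end top [ 0.5763 -0.1692  0.07  ] [  -1.7 -181.2]
rod left edge [0.575 0.034 0.068] [-0.8 21.9]
block [0.5725 0.1609 0.1   ] [ -1.9 148.9]
post [ 0.6007 -0.0415  0.061 ] [ 24.  -53.8]
kp top [ 0.5036 -0.0427  0.12  ] [-73.1 -53.9]
trough right end [ 0.5755 -0.1745  0.06  ] [  -2.7 -186.5]
85 65 [-28.7  47.3  85.4] [ 68.1  53.3 105.7] [17.6 50.4 99.5]
85 50 [-59.1  91.9  85.1] [ 31.7  97.3 105.2] [-18.5  95.2  97.6]
62 362 [ -40.2 -182.7   62.1] [27.9 32.1 84.2] [ -4.1 -81.1  70.5]
85 261 [-31.1 130.2  93.9] [ 28.8 170.4 108.2] [ -1.2 149.   99.7]
85 48 [-72.4 -61.4  85.5] [-40.3 -47.7 126.7] [-57.8 -54.6 107.4]
```

Run:
```python
from h import *
from scipy.spatial.transform import Rotation as Ro
R=Ro.from_rotvec([0.20998291,  1.56081408, -0.21355265]).as_matrix();print(R.round(3))
print("yaw of tool y",np.degrees(np.arctan2(R[1,1],R[0,1])))
r=np.load("rack.npz")
for p in [(90,50),(61+11,50),(-90,95),(0,-215),(-100,-55)]:
  print(p,(r["R"]@(np.array(p)/1e3)+r["t"]).round(4))
```

```text
[[-0.001  0.267  0.964]
 [-0.002  0.964 -0.267]
 [-1.    -0.002 -0.   ]]
yaw of tool y 74.5436781860073
(90, 50) [0.6655 0.063 ]
(72, 50) [0.6475 0.0628]
(-90, 95) [0.485 0.106]
(0, -215) [ 0.5785 -0.203 ]
(-100, -55) [ 0.4767 -0.0441]
```

Call:
play_rows(deltas=[{"x": 60,"y": -50,"z": 0,"wz": 4,"fingers": 1},{"x": 500,"y": -587,"z": 0,"wz": 16,"fingers": 1},{"x": 500,"y": -587,"z": 0,"wz": 16,"fingers": 1},{"x": 500,"y": -587,"z": 0,"wz": 16,"fingers": 1},{"x": 500,"y": -587,"z": 0,"wz": 16,"fingers": 1},{"x": 500,"y": -587,"z": 0,"wz": 16,"fingers": 1},{"x": 500,"y": -587,"z": 0,"wz": 16,"fingers": 1},{"x": 500,"y": -587,"z": 0,"wz": 16,"fingers": 1},{"x": 500,"y": -587,"z": 0,"wz": 16,"fingers": 1},{"x": 500,"y": -587,"z": 0,"wz": 16,"fingers": 1},{"x": 500,"y": -587,"z": 0,"wz": 16,"fingers": 1},{"x": 500,"y": -587,"z": 0,"wz": 16,"fingers": 1},{"x": 500,"y": -587,"z": 0,"wz": 16,"fingers": 1},{"x": 500,"y": -587,"z": 0,"wz": 16,"fingers": 1},{"x": 500,"y": -587,"z": 0,"wz": 16,"fingers": 1},{"x": 500,"y": -587,"z": 0,"wz": 16,"fingers": 1},{"x": 500,"y": -587,"z": 0,"wz": 16,"fingers": 1}])

```text
schema error: expected keys wx, wy, wz, x, y, z, fingers
```

Call:
play_rows(deltas=[{"x": 60,"y": -50,"z": 0,"wx": 0,"wy": 0,"wz": 4,"fingers": 1},{"x": 500,"y": -587,"z": 0,"wx": 0,"wy": 0,"wz": 16,"fingers": 1},{"x": 500,"y": -587,"z": 0,"wx": 0,"wy": 0,"wz": 16,"fingers": 1},{"x": 500,"y": -587,"z": 0,"wx": 0,"wy": 0,"wz": 16,"fingers": 1},{"x": 500,"y": -587,"z": 0,"wx": 0,"wy": 0,"wz": 16,"fingers": 1},{"x": 500,"y": -587,"z": 0,"wx": 0,"wy": 0,"wz": 16,"fingers": 1},{"x": 500,"y": -587,"z": 0,"wx": 0,"wy": 0,"wz": 16,"fingers": 1},{"x": 500,"y": -587,"z": 0,"wx": 0,"wy": 0,"wz": 16,"fingers": 1},{"x": 500,"y": -587,"z": 0,"wx": 0,"wy": 0,"wz": 16,"fingers": 1},{"x": 500,"y": -587,"z": 0,"wx": 0,"wy": 0,"wz": 16,"fingers": 1},{"x": 500,"y": -587,"z": 0,"wx": 0,"wy": 0,"wz": 16,"fingers": 1},{"x": 500,"y": -587,"z": 0,"wx": 0,"wy": 0,"wz": 16,"fingers": 1},{"x": 500,"y": -587,"z": 0,"wx": 0,"wy": 0,"wz": 16,"fingers": 1},{"x": 500,"y": -587,"z": 0,"wx": 0,"wy": 0,"wz": 16,"fingers": 1},{"x": 500,"y": -587,"z": 0,"wx": 0,"wy": 0,"wz": 16,"fingers": 1},{"x": 500,"y": -587,"z": 0,"wx": 0,"wy": 0,"wz": 16,"fingers": 1}])

```text
time: 2.15
tool_pos: [0.679, 0.0652, 0.2534]
tcp_rot: [-0.009, 1.571, 0.009]
wrist_force: [-0.1, 0.6, -0.1]
width: 0.003
```

```bash
cat > snap.py <<'E'
import sys,cv2,numpy as np
from workcell import monitor, eyes
n,o=sys.argv[1:3];s=monitor.read_state();c=eyes.read_camera(n)
cv2.imwrite(f"pics/{o}.png",c["frame"][:,:,::-1]);np.savez(o+".npz",pos=s["tool_pos"],rot=s["tcp_rot"],**c);print(s["tool_pos"].round(4),s["tcp_rot"].round(4),s["wrist_force"].round(2))
E
python3 snap.py wrist w1
```

```text
[0.679  0.0652 0.2534] [-0.0086  1.5712  0.0092] [-0.07  0.6  -0.1 ]
```

View pics/w1.png

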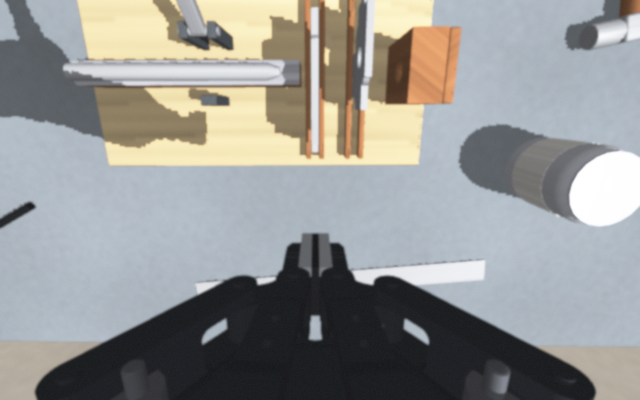

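Call:
play_rows(deltas=[{"x": 0,"y": -1,"z": -60,"wx": 0,"wy": 0,"wz": 0,"fingers": 1},{"x": 0,"y": -2,"z": -120,"wx": 0,"wy": 0,"wz": 0,"fingers": 1},{"x": 0,"y": -2,"z": -175,"wx": 0,"wy": 0,"wz": 0,"fingers": 1},{"x": 0,"y": -2,"z": -175,"wx": 0,"wy": 0,"wz": 0,"fingers": 1},{"x": -8,"y": -2,"z": -175,"wx": 0,"wy": 0,"wz": 0,"fingers": 1},{"x": -14,"y": -2,"z": -175,"wx": 0,"wy": 0,"wz": 0,"fingers": 1},{"x": -14,"y": -2,"z": -175,"wx": 0,"wy": 0,"wz": 0,"fingers": 1}])

```text
time: 3.08
tool_pos: [0.667, 0.0618, 0.0813]
tcp_rot: [-0.007, 1.567, 0.008]
wrist_force: [-0.6, 0.3, 0.2]
width: 0.003
```

```bash
python3 snap.py wrist w2; python3 snap.py side s2; python3 -c "
import cv2;a=cv2.imread('pics/s2.png')[140:275,260:415];cv2.imwrite('pics/s2c.png',cv2.resize(a,None,fx=4.4,fy=4.4,interpolation=2))"
```

```text
[0.667  0.0618 0.0813] [-0.0074  1.5666  0.0077] [-0.57  0.29  0.22]
[0.667  0.0617 0.0808] [-0.0073  1.5669  0.0077] [ 0.74 -0.02  0.21]
```

View pics/w2.png

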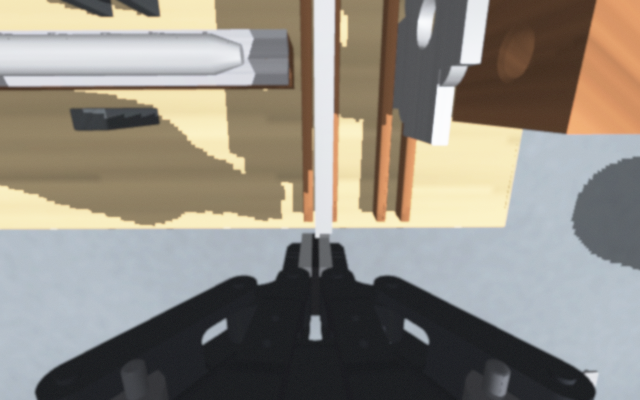

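View pics/s2c.png

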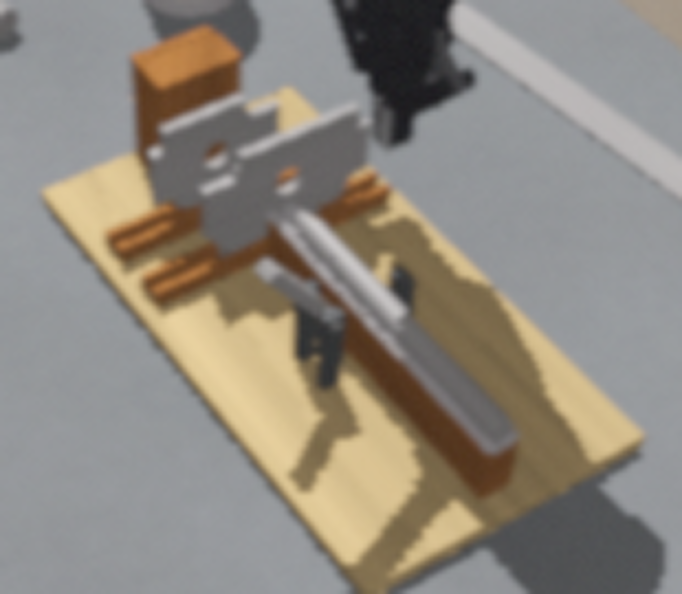

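```bash
cat >> h.py <<'E'
from scipy.spatial.transform import Rotation as Ro
def wray(c,u,v,z):
    R=Ro.from_rotvec(c["rot"]).as_matrix();T=c["tool_from_camera"]
    o=R@T[:3,3]+c["pos"];d=R@T[:3,:3]@np.linalg.inv(c["K"])@np.array([u,v,1.]);return o+d*(z-o[2])/d[2]
E
python3 - <<'E'
from h import *
c=load("w2");r=np.load("rack.npz")
def sh(n,u,v,z):
  w=wray(c,u,v,z/1e3);print(n,w.round(4),(r["R"].T@(w[:2]-r["t"])*1e3).round(1))
sh("trough far",140,30,60);sh("trough near",140,86,60);sh("rod far",100,36,64);sh("rod near",100,77,64)
sh("base edge",300,228,12);sh("p1 edge z84",323,236,84);sh("p1 edge101",323,236,101);sh("blk corner",577,132,100);sh("tip",288,58,64);sh("p2 edge101",440,143,84)
cv2.imwrite("pics/w2c.png",cv2.resize(c["frame"][0:270,200:470],None,fx=2.2,fy=2.2,interpolation=2)[:,:,::-1])
E
```

```text
trough far [ 0.5656 -0.012   0.06  ] [-10.7 -23.9]
trough near [ 0.5877 -0.0153  0.06  ] [ 11.3 -27.5]
rod far [ 0.5688 -0.0265  0.064 ] [ -7.7 -38.5]
rod near [ 0.5845 -0.0295  0.064 ] [  7.9 -41.6]
base edge [0.6737 0.0521 0.012 ] [98.1 38.9]
p1 edge z84 [0.6472 0.0652 0.084 ] [71.7 52.3]
p1 edge101 [0.6396 0.0646 0.101 ] [64.1 51.9]
blk corner [0.6024 0.1467 0.1   ] [ 27.8 134.4]
tip [0.5762 0.0498 0.064 ] [ 0.6 37.8]
p2 edge101 [0.6082 0.1091 0.084 ] [33.2 96.7]
```

View pics/w2c.png

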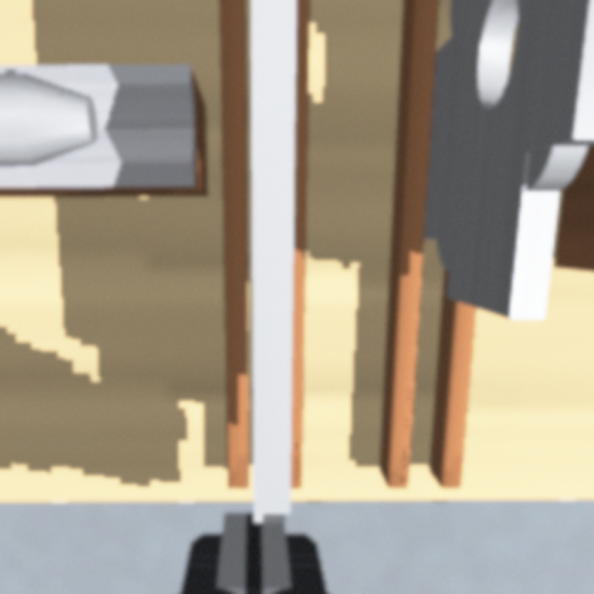

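Call:
play_rows(deltas=[{"x": -4,"y": 0,"z": 0,"wx": 0,"wy": 0,"wz": 0,"fingers": 1},{"x": -7,"y": 0,"z": 0,"wx": 0,"wy": 0,"wz": 0,"fingers": 1},{"x": -7,"y": 0,"z": 0,"wx": 0,"wy": 0,"wz": 0,"fingers": 1}])

```text
time: 3.55
tool_pos: [0.6592, 0.0615, 0.0785]
tcp_rot: [-0.007, 1.57, 0.007]
wrist_force: [0.8, -0.1, 1.1]
width: -0.004
```

Call:
play_rows(deltas=[{"x": -2,"y": 0,"z": 0,"wx": 0,"wy": 0,"wz": 0,"fingers": 1},{"x": -2,"y": 0,"z": 0,"wx": 0,"wy": 0,"wz": 0,"fingers": 1}])

```text
time: 3.8
tool_pos: [0.6574, 0.0615, 0.0786]
tcp_rot: [-0.008, 1.57, 0.007]
wrist_force: [3.2, -1.1, 0.8]
width: -0.001
```

Call:
play_rows(deltas=[{"x": -2,"y": 0,"z": 0,"wx": 0,"wy": 0,"wz": 0,"fingers": 1},{"x": -2,"y": 0,"z": 0,"wx": 0,"wy": 0,"wz": 0,"fingers": 1}])

```text
time: 4.05
tool_pos: [0.655, 0.0615, 0.0785]
tcp_rot: [-0.008, 1.57, 0.007]
wrist_force: [2.8, -1.5, 0.8]
width: 0.002
```

Call:
play_rows(deltas=[{"x": -3,"y": 0,"z": 0,"wx": 0,"wy": 0,"wz": 0,"fingers": 1},{"x": -6,"y": 0,"z": 0,"wx": 0,"wy": 0,"wz": 0,"fingers": 1},{"x": -8,"y": 0,"z": 0,"wx": 0,"wy": 0,"wz": 0,"fingers": 1},{"x": -8,"y": 0,"z": 0,"wx": 0,"wy": 0,"wz": 0,"fingers": 1},{"x": -8,"y": 0,"z": 0,"wx": 0,"wy": 0,"wz": 0,"fingers": 1}])

```text
time: 4.68
tool_pos: [0.6465, 0.0617, 0.0781]
tcp_rot: [-0.007, 1.572, 0.008]
wrist_force: [1.9, -0.3, 1.6]
width: 0.003
```

```bash
python3 snap.py wrist w3
python3 - <<'E'
from h import *
c=load("w3");cv2.imwrite("pics/w3c.png",cv2.resize(c["frame"][0:270,200:470],None,fx=2.2,fy=2.2,interpolation=2)[:,:,::-1])
E
```

```text
[0.6465 0.0617 0.0781] [-0.0071  1.5717  0.0075] [ 1.87 -0.28  1.64]
```

View pics/w3c.png

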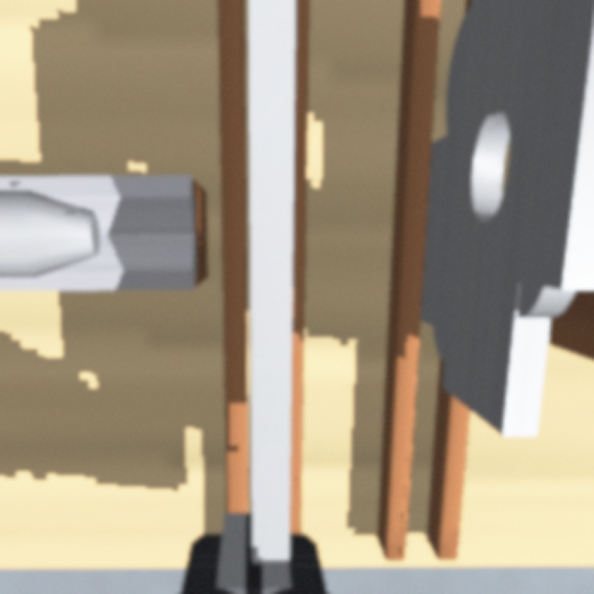

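Call:
play_rows(deltas=[{"x": 6,"y": 0,"z": 0,"wx": 0,"wy": 0,"wz": 0,"fingers": 1},{"x": 8,"y": 0,"z": 50,"wx": 0,"wy": 0,"wz": 0,"fingers": 1},{"x": 8,"y": 0,"z": 100,"wx": 0,"wy": 0,"wz": 0,"fingers": 1},{"x": -50,"y": 20,"z": 100,"wx": 0,"wy": 0,"wz": 0,"fingers": 1},{"x": -110,"y": 40,"z": 100,"wx": 0,"wy": 0,"wz": 0,"fingers": 1},{"x": -162,"y": 44,"z": 100,"wx": 0,"wy": 0,"wz": 0,"fingers": 1},{"x": -162,"y": 44,"z": 100,"wx": 0,"wy": 0,"wz": 0,"fingers": 1},{"x": -162,"y": 44,"z": 50,"wx": 0,"wy": 0,"wz": 0,"fingers": 1},{"x": -162,"y": 44,"z": 0,"wx": 0,"wy": 0,"wz": 0,"fingers": 1},{"x": -155,"y": 44,"z": 0,"wx": 0,"wy": 0,"wz": 0,"fingers": 1},{"x": -150,"y": 44,"z": 0,"wx": 0,"wy": 0,"wz": 0,"fingers": 1},{"x": -150,"y": 44,"z": 0,"wx": 0,"wy": 0,"wz": 0,"fingers": 1}])

```text
time: 6.22
tool_pos: [0.5001, 0.1059, 0.0808]
tcp_rot: [-0.007, 1.566, 0.008]
wrist_force: [-0.1, 0.8, -0.4]
width: 0.001
```

Call:
play_rows(deltas=[{"x": 2,"y": 0,"z": 0,"wx": 0,"wy": 0,"wz": 0,"fingers": 1},{"x": 2,"y": 0,"z": 0,"wx": 0,"wy": 0,"wz": 0,"fingers": 1}])

```text
time: 6.48
tool_pos: [0.4997, 0.1057, 0.0794]
tcp_rot: [-0.007, 1.569, 0.008]
wrist_force: [0.8, -0.5, 0.2]
width: 0.0
```

Call:
play_rows(deltas=[{"x": 2,"y": 0,"z": 0,"wx": 0,"wy": 0,"wz": 0,"fingers": 1},{"x": 2,"y": 0,"z": 0,"wx": 0,"wy": 0,"wz": 0,"fingers": 1}])

```text
time: 6.72
tool_pos: [0.501, 0.1056, 0.0784]
tcp_rot: [-0.007, 1.571, 0.007]
wrist_force: [-0.4, 1.1, -0.7]
width: 0.006
```

Call:
play_rows(deltas=[{"x": 2,"y": 0,"z": 0,"wx": 0,"wy": 0,"wz": 0,"fingers": 1},{"x": 2,"y": 0,"z": 0,"wx": 0,"wy": 0,"wz": 0,"fingers": 1}])

```text
time: 6.98
tool_pos: [0.5031, 0.1056, 0.0783]
tcp_rot: [-0.007, 1.571, 0.007]
wrist_force: [0.0, -0.0, 0.3]
width: -0.004
```

```bash
python3 snap.py wrist w4
python3 - <<'E'
from h import *
E
```

```text
[0.5031 0.1056 0.0783] [-0.0074  1.5707  0.0074] [ 0.05 -0.    0.3 ]
```

View pics/w4.png

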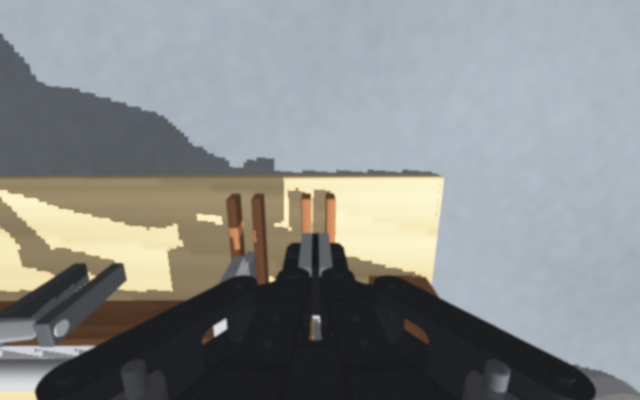

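Call:
play_rows(deltas=[{"x": 2,"y": 0,"z": 0,"wx": 0,"wy": 0,"wz": 0,"fingers": 1},{"x": 2,"y": 0,"z": 0,"wx": 0,"wy": 0,"wz": 0,"fingers": 1}])

```text
time: 7.28
tool_pos: [0.505, 0.1056, 0.0782]
tcp_rot: [-0.007, 1.571, 0.007]
wrist_force: [0.1, -1.1, -1.4]
width: 0.002
```

Call:
play_rows(deltas=[{"x": 2,"y": 0,"z": 0,"wx": 0,"wy": 0,"wz": 0,"fingers": 1},{"x": 2,"y": 0,"z": 0,"wx": 0,"wy": 0,"wz": 0,"fingers": 1}])

```text
time: 7.52
tool_pos: [0.5064, 0.1056, 0.0781]
tcp_rot: [-0.007, 1.572, 0.007]
wrist_force: [-2.9, 0.7, 1.2]
width: 0.0
```

Call:
play_rows(deltas=[{"x": 2,"y": 0,"z": 0,"wx": 0,"wy": 0,"wz": 0,"fingers": 1},{"x": 2,"y": 0,"z": 0,"wx": 0,"wy": 0,"wz": 0,"fingers": 1}])

```text
time: 7.78
tool_pos: [0.5087, 0.1056, 0.078]
tcp_rot: [-0.007, 1.571, 0.007]
wrist_force: [-3.4, 0.6, 0.4]
width: 0.001
```

Run:
```python
from h import *
c=load("w3");f=lambda a,b:(200+(a+.5)/2.2-.5,(b+.5)/2.2-.5)
for n,p,z in [("rod far",(20,190),64),("rod near",(20,278),64),("tr far",(160,176),60),("tr near",(160,291),60),("p2 bot/front edge84",(505,437),101),("p2 edge84",(505,437),84),("p2 edge lower z44",(440,380),44),("p1 84",(270,560),84),("p1 101",(270,560),101),("hole2 far",(490,113),64),("hole2 near",(488,217),64)]:
  print(n,wray(c,*f(*p),z/1e3).round(4))
```

```text
rod far [0.5671 0.017  0.064 ]
rod near [0.5834 0.0156 0.064 ]
tr far [0.564 0.043 0.06 ]
tr near [0.5859 0.0423 0.06  ]
p2 bot/front edge84 [0.6039 0.0996 0.101 ]
p2 edge84 [0.6089 0.1063 0.084 ]
p2 edge lower z44 [0.607  0.1053 0.044 ]
p1 84 [0.6335 0.0649 0.084 ]
p1 101 [0.6248 0.0644 0.101 ]
hole2 far [0.5529 0.1043 0.064 ]
hole2 near [0.5711 0.1059 0.064 ]
```

Call:
play_rows(deltas=[{"x": 3,"y": 0,"z": 0,"wx": 0,"wy": 0,"wz": 0,"fingers": 1},{"x": 6,"y": 0,"z": 0,"wx": 0,"wy": 0,"wz": 0,"fingers": 1},{"x": 9,"y": 0,"z": 0,"wx": 0,"wy": 0,"wz": 0,"fingers": 1},{"x": 9,"y": 0,"z": 0,"wx": 0,"wy": 0,"wz": 0,"fingers": 1},{"x": 9,"y": 0,"z": 0,"wx": 0,"wy": 0,"wz": 0,"fingers": 1}])

```text
time: 8.4
tool_pos: [0.5184, 0.1054, 0.0784]
tcp_rot: [-0.008, 1.57, 0.007]
wrist_force: [-1.2, -0.5, -1.0]
width: 0.0
```

Call:
play_rows(deltas=[{"x": -6,"y": 0,"z": 0,"wx": 0,"wy": 0,"wz": 0,"fingers": 1},{"x": -8,"y": 0,"z": 50,"wx": 0,"wy": 0,"wz": 0,"fingers": 1},{"x": -8,"y": 0,"z": 100,"wx": 0,"wy": 0,"wz": 0,"fingers": 1},{"x": 10,"y": -55,"z": 115,"wx": 0,"wy": 0,"wz": 0,"fingers": 1},{"x": 20,"y": -110,"z": 115,"wx": 0,"wy": 0,"wz": 0,"fingers": 1},{"x": 30,"y": -170,"z": 115,"wx": 0,"wy": 0,"wz": 0,"fingers": 1},{"x": 45,"y": -230,"z": 115,"wx": 0,"wy": 0,"wz": 0,"fingers": 1},{"x": 60,"y": -285,"z": 115,"wx": 0,"wy": 0,"wz": 0,"fingers": 1},{"x": 60,"y": -312,"z": 110,"wx": 0,"wy": 0,"wz": 0,"fingers": 1},{"x": 60,"y": -312,"z": 60,"wx": 0,"wy": 0,"wz": 0,"fingers": 1},{"x": 60,"y": -312,"z": 7,"wx": 0,"wy": 0,"wz": 0,"fingers": 1},{"x": 60,"y": -312,"z": 7,"wx": 0,"wy": 0,"wz": 0,"fingers": 1},{"x": 60,"y": -312,"z": 7,"wx": 0,"wy": 0,"wz": 0,"fingers": 1}])

```text
time: 10.02
tool_pos: [0.5792, -0.2069, 0.0872]
tcp_rot: [-0.008, 1.568, 0.007]
wrist_force: [0.7, -0.7, 0.7]
width: 0.001
```

```bash
python3 snap.py wrist w5; python3 snap.py top t5;python3 snap.py side s5
python3 - <<'E'
import cv2,numpy as np
a=cv2.imread("pics/t5.png")[145:235,250:400];b=cv2.imread("pics/s5.png")[140:230,260:410]
cv2.imwrite("pics/m5.png",cv2.resize(np.vstack([a,b]),None,fx=3.3,fy=3.3,interpolation=2))
E
```

```text
[ 0.5792 -0.2069  0.0872] [-0.0085  1.5683  0.0066] [ 0.65 -0.72  0.72]
[ 0.58   -0.2071  0.0882] [-0.0092  1.5663  0.0061] [ 1.17 -0.26  0.01]
[ 0.5803 -0.2072  0.0887] [-0.0095  1.5654  0.0059] [ 0.24 -0.1   0.59]
```

View pics/w5.png

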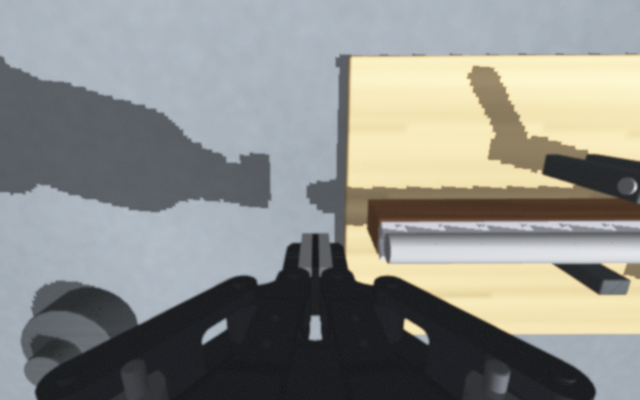

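View pics/m5.png

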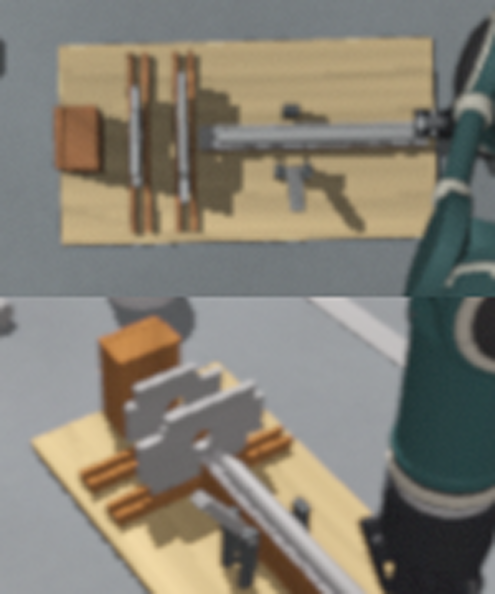

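Run:
```python
from h import *
c=load("w5")
for n,u,v,z in [("far",420,234,64),("near",420,263,64),("end",385,249,68),("trfar",400,222,60)]: print(n,wray(c,u,v,z/1e3).round(4))
from workcell import monitor
s=monitor.read_state();print(s["tool_pos"])
```

```text
far [ 0.5692 -0.1534  0.064 ]
near [ 0.5856 -0.1516  0.064 ]
end [ 0.5758 -0.1716  0.068 ]
trfar [ 0.5644 -0.1629  0.06  ]
[ 0.58022873 -0.2072029   0.08862685]
```

Call:
play_rows(deltas=[{"x": -1,"y": 5,"z": -2,"wx": 0,"wy": 0,"wz": 0,"fingers": 1},{"x": -1,"y": 10,"z": -2,"wx": 0,"wy": 0,"wz": 0,"fingers": 1},{"x": -1,"y": 14,"z": -2,"wx": 0,"wy": 0,"wz": 0,"fingers": 1},{"x": -1,"y": 14,"z": -2,"wx": 0,"wy": 0,"wz": 0,"fingers": 1}])

```text
time: 10.68
tool_pos: [0.5769, -0.1919, 0.0833]
tcp_rot: [-0.008, 1.571, 0.008]
wrist_force: [-0.7, -0.2, 0.4]
width: 0.0
```

Call:
play_rows(deltas=[{"x": 0,"y": 4,"z": 0,"wx": 0,"wy": 0,"wz": 0,"fingers": 1},{"x": 0,"y": 8,"z": 0,"wx": 0,"wy": 0,"wz": 0,"fingers": 1},{"x": 0,"y": 12,"z": 0,"wx": 0,"wy": 0,"wz": 0,"fingers": 1}])

```text
time: 11.05
tool_pos: [0.5769, -0.1805, 0.0832]
tcp_rot: [-0.008, 1.571, 0.007]
wrist_force: [-0.3, -2.5, 0.0]
width: -0.001
```

Call:
play_rows(deltas=[{"x": 0,"y": 5,"z": 1,"wx": 0,"wy": 0,"wz": 0,"fingers": 1},{"x": 0,"y": 10,"z": 1,"wx": 0,"wy": 0,"wz": 0,"fingers": 1},{"x": 0,"y": 15,"z": 1,"wx": 0,"wy": 0,"wz": 0,"fingers": 1},{"x": 0,"y": 20,"z": 1,"wx": 0,"wy": 0,"wz": 0,"fingers": 1}])

```text
time: 11.55
tool_pos: [0.577, -0.1602, 0.0844]
tcp_rot: [-0.008, 1.57, 0.007]
wrist_force: [0.6, -2.4, -1.2]
width: -0.0
```

Call:
play_rows(deltas=[{"x": 0,"y": 4,"z": 0,"wx": 0,"wy": 0,"wz": 0,"fingers": 1},{"x": 0,"y": 8,"z": 0,"wx": 0,"wy": 0,"wz": 0,"fingers": 1}])

```text
time: 11.8
tool_pos: [0.577, -0.1522, 0.0843]
tcp_rot: [-0.008, 1.571, 0.007]
wrist_force: [-0.3, -2.3, 0.5]
width: 0.001
```

Call:
play_rows(deltas=[{"x": 0,"y": 4,"z": 0,"wx": 0,"wy": 0,"wz": 0,"fingers": 1},{"x": 0,"y": 8,"z": 0,"wx": 0,"wy": 0,"wz": 0,"fingers": 1}])

```text
time: 12.05
tool_pos: [0.5769, -0.1442, 0.0843]
tcp_rot: [-0.007, 1.571, 0.007]
wrist_force: [0.3, -3.0, 0.3]
width: 0.004
```

Call:
play_rows(deltas=[{"x": 0,"y": 5,"z": 0,"wx": 0,"wy": 0,"wz": 0,"fingers": 1},{"x": 0,"y": 10,"z": 0,"wx": 0,"wy": 0,"wz": 0,"fingers": 1},{"x": 0,"y": 15,"z": 0,"wx": 0,"wy": 0,"wz": 0,"fingers": 1},{"x": 0,"y": 20,"z": 0,"wx": 0,"wy": 0,"wz": 0,"fingers": 1}])

```text
time: 12.55
tool_pos: [0.5769, -0.1241, 0.0843]
tcp_rot: [-0.007, 1.571, 0.007]
wrist_force: [0.5, -1.6, 0.5]
width: 0.004
```

Call:
play_rows(deltas=[{"x": 0,"y": 4,"z": 0,"wx": 0,"wy": 0,"wz": 0,"fingers": 1},{"x": 0,"y": 8,"z": 0,"wx": 0,"wy": 0,"wz": 0,"fingers": 1}])

```text
time: 12.8
tool_pos: [0.577, -0.1162, 0.0843]
tcp_rot: [-0.008, 1.571, 0.007]
wrist_force: [0.4, -2.6, 1.3]
width: 0.0
```

Call:
play_rows(deltas=[{"x": 0,"y": 4,"z": 0,"wx": 0,"wy": 0,"wz": 0,"fingers": 1},{"x": 0,"y": 8,"z": 0,"wx": 0,"wy": 0,"wz": 0,"fingers": 1}])

```text
time: 13.05
tool_pos: [0.5769, -0.1082, 0.0843]
tcp_rot: [-0.007, 1.571, 0.007]
wrist_force: [0.8, -3.0, -0.0]
width: 0.004
```

Call:
play_rows(deltas=[{"x": 0,"y": 4,"z": 0,"wx": 0,"wy": 0,"wz": 0,"fingers": 1},{"x": 0,"y": 8,"z": 0,"wx": 0,"wy": 0,"wz": 0,"fingers": 1}])

```text
time: 13.3
tool_pos: [0.5769, -0.1002, 0.0843]
tcp_rot: [-0.007, 1.571, 0.007]
wrist_force: [0.3, -2.9, 0.8]
width: 0.003
```

```bash
python3 snap.py wrist w6
```

```text
[ 0.5769 -0.1002  0.0843] [-0.0074  1.5709  0.0074] [ 0.28 -2.86  0.81]
```

View pics/w6.png

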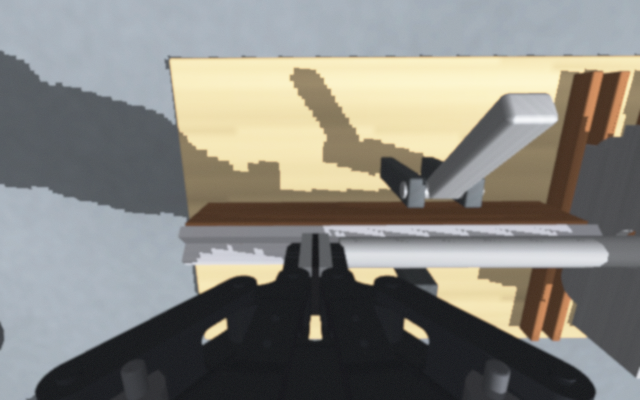

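Call:
play_rows(deltas=[{"x": 0,"y": 5,"z": 0,"wx": 0,"wy": 0,"wz": 0,"fingers": 1},{"x": 0,"y": 10,"z": 0,"wx": 0,"wy": 0,"wz": 0,"fingers": 1},{"x": 0,"y": 15,"z": 0,"wx": 0,"wy": 0,"wz": 0,"fingers": 1},{"x": 0,"y": 20,"z": 0,"wx": 0,"wy": 0,"wz": 0,"fingers": 1}])

```text
time: 13.85
tool_pos: [0.5768, -0.0801, 0.0843]
tcp_rot: [-0.008, 1.571, 0.007]
wrist_force: [-0.9, -3.1, 0.7]
width: 0.001
```

Call:
play_rows(deltas=[{"x": -1,"y": 4,"z": 0,"wx": 0,"wy": 0,"wz": 0,"fingers": 1},{"x": -1,"y": 8,"z": 0,"wx": 0,"wy": 0,"wz": 0,"fingers": 1}])

```text
time: 14.1
tool_pos: [0.5761, -0.0721, 0.0844]
tcp_rot: [-0.007, 1.57, 0.007]
wrist_force: [0.6, -2.4, -0.1]
width: -0.002
```

Call:
play_rows(deltas=[{"x": 0,"y": 4,"z": 0,"wx": 0,"wy": 0,"wz": 0,"fingers": 1},{"x": 0,"y": 8,"z": 0,"wx": 0,"wy": 0,"wz": 0,"fingers": 1}])

```text
time: 14.35
tool_pos: [0.576, -0.0642, 0.0843]
tcp_rot: [-0.008, 1.571, 0.007]
wrist_force: [0.6, -3.4, 0.6]
width: -0.001
```

Call:
play_rows(deltas=[{"x": 0,"y": 3,"z": 0,"wx": 0,"wy": 0,"wz": 0,"fingers": 1},{"x": 0,"y": 6,"z": 0,"wx": 0,"wy": 0,"wz": 0,"fingers": 1},{"x": 0,"y": 9,"z": 0,"wx": 0,"wy": 0,"wz": 0,"fingers": 1}])

```text
time: 14.72
tool_pos: [0.5759, -0.0553, 0.0843]
tcp_rot: [-0.008, 1.571, 0.007]
wrist_force: [-0.1, -2.7, 2.1]
width: 0.001
```

Call:
play_rows(deltas=[{"x": 0,"y": 2,"z": 0,"wx": 0,"wy": 0,"wz": 0,"fingers": 1},{"x": 0,"y": 4,"z": 0,"wx": 0,"wy": 0,"wz": 0,"fingers": 1}])

```text
time: 14.98
tool_pos: [0.5759, -0.0514, 0.0843]
tcp_rot: [-0.008, 1.571, 0.007]
wrist_force: [0.4, -4.3, 1.5]
width: 0.002
```

Probe the last millimetres for the bottom.

Call:
play_rows(deltas=[{"x": 0,"y": 2,"z": 0,"wx": 0,"wy": 0,"wz": 0,"fingers": 1},{"x": 0,"y": 4,"z": 0,"wx": 0,"wy": 0,"wz": 0,"fingers": 1}])

```text
time: 15.22
tool_pos: [0.5759, -0.0473, 0.0843]
tcp_rot: [-0.007, 1.571, 0.007]
wrist_force: [1.1, -4.4, 1.5]
width: -0.001
```

Call:
play_rows(deltas=[{"x": 0,"y": 2,"z": 0,"wx": 0,"wy": 0,"wz": 0,"fingers": 1},{"x": 0,"y": 2,"z": 0,"wx": 0,"wy": 0,"wz": 0,"fingers": 1}])

```text
time: 15.48
tool_pos: [0.5759, -0.0452, 0.0843]
tcp_rot: [-0.007, 1.571, 0.008]
wrist_force: [0.5, -2.8, 1.7]
width: 0.001
```

Call:
play_rows(deltas=[{"x": 0,"y": 2,"z": 0,"wx": 0,"wy": 0,"wz": 0,"fingers": 1},{"x": 0,"y": 2,"z": 0,"wx": 0,"wy": 0,"wz": 0,"fingers": 1}])

```text
time: 15.72
tool_pos: [0.5759, -0.0433, 0.0843]
tcp_rot: [-0.007, 1.571, 0.008]
wrist_force: [-0.2, -3.0, 1.9]
width: -0.0
```

Call:
play_rows(deltas=[{"x": 0,"y": 2,"z": 0,"wx": 0,"wy": 0,"wz": 0,"fingers": 1},{"x": 0,"y": 2,"z": 0,"wx": 0,"wy": 0,"wz": 0,"fingers": 1}])

```text
time: 15.98
tool_pos: [0.5759, -0.0413, 0.0843]
tcp_rot: [-0.007, 1.571, 0.008]
wrist_force: [1.1, -2.8, 3.1]
width: -0.005
```

Call:
play_rows(deltas=[{"x": 0,"y": 2,"z": 0,"wx": 0,"wy": 0,"wz": 0,"fingers": 1},{"x": 0,"y": 2,"z": 0,"wx": 0,"wy": 0,"wz": 0,"fingers": 1}])

```text
time: 16.23
tool_pos: [0.5759, -0.0393, 0.0843]
tcp_rot: [-0.007, 1.571, 0.008]
wrist_force: [-0.2, -2.8, 2.1]
width: 0.007
```

```bash
python3 snap.py wrist w7;python3 snap.py side s7
python3 - <<'E'
import cv2,numpy as np
b=cv2.imread("pics/s7.png")[140:275,260:415]
cv2.imwrite("pics/m7.png",cv2.resize(b,None,fx=4.4,fy=4.4,interpolation=2))
E
```

```text
[ 0.5759 -0.0393  0.0843] [-0.0074  1.5708  0.0076] [-0.21 -2.79  2.1 ]
[ 0.5759 -0.0393  0.0843] [-0.0073  1.5708  0.0076] [ 0.3  -3.7   2.24]
```

View pics/w7.png

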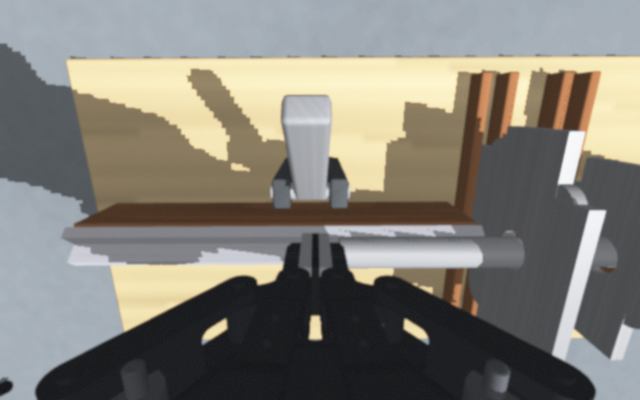

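View pics/m7.png

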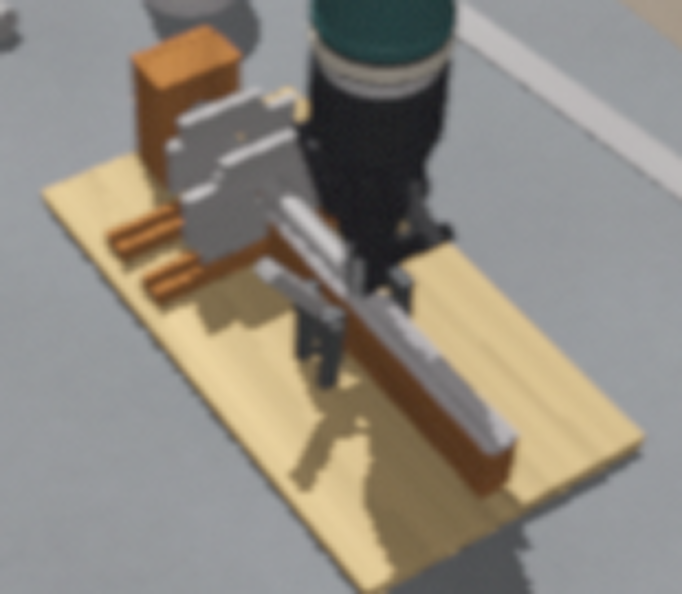

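Call:
play_rows(deltas=[{"x": 0,"y": 2,"z": 0,"wx": 0,"wy": 0,"wz": 0,"fingers": 1},{"x": 0,"y": 2,"z": 0,"wx": 0,"wy": 0,"wz": 0,"fingers": 1}])

```text
time: 16.58
tool_pos: [0.5759, -0.0383, 0.0843]
tcp_rot: [-0.009, 1.571, 0.007]
wrist_force: [-0.9, -6.9, 2.5]
width: -0.001
```

Call:
play_rows(deltas=[{"x": 0,"y": 2,"z": 0,"wx": 0,"wy": 0,"wz": 0,"fingers": 1},{"x": 0,"y": 2,"z": 0,"wx": 0,"wy": 0,"wz": 0,"fingers": 1}])

```text
time: 16.82
tool_pos: [0.5759, -0.0379, 0.0844]
tcp_rot: [-0.012, 1.571, 0.005]
wrist_force: [-0.5, -12.6, 2.3]
width: -0.001
```

Call:
play_rows(deltas=[{"x": 0,"y": 2,"z": 0,"wx": 0,"wy": 0,"wz": 0,"fingers": 1},{"x": 0,"y": 2,"z": 0,"wx": 0,"wy": 0,"wz": 0,"fingers": 1}])

```text
time: 17.08
tool_pos: [0.5759, -0.0375, 0.0844]
tcp_rot: [-0.014, 1.571, 0.003]
wrist_force: [-0.4, -18.9, 1.1]
width: -0.003
```

Run:
```python
from h import *
c=load("w7");r=np.load("rack.npz")
for u,v,z in [(330,250,68),(335,250,64),(340,240,70),(274,190,74),(348,190,74),(284,100,120),(331,100,120)]:
  w=wray(c,u,v,z/1e3);print(w.round(4),(r["R"].T@(w[:2]-r["t"])*1e3).round(1))
```

```text
[ 0.572  -0.0317  0.068 ] [ -4.6 -43.6]
[ 0.5739 -0.0289  0.064 ] [ -2.6 -40.9]
[ 0.5657 -0.0271  0.07  ] [-10.9 -39. ]
[ 0.54   -0.0576  0.074 ] [-36.8 -69.2]
[ 0.5397 -0.0247  0.074 ] [-36.8 -36.4]
[ 0.5028 -0.048   0.12  ] [-73.9 -59.2]
[ 0.5027 -0.0356  0.12  ] [-73.9 -46.8]
```

Call:
play_rows(deltas=[{"x": 0,"y": -12,"z": 0,"wx": 0,"wy": 0,"wz": 0,"fingers": 1},{"x": 0,"y": -14,"z": 0,"wx": 0,"wy": 0,"wz": 0,"fingers": 1},{"x": 0,"y": -14,"z": 50,"wx": 0,"wy": 0,"wz": 0,"fingers": 1},{"x": 0,"y": -14,"z": 105,"wx": 0,"wy": 0,"wz": 0,"fingers": 1},{"x": 0,"y": -14,"z": 120,"wx": 0,"wy": 0,"wz": 0,"fingers": 1},{"x": -50,"y": -12,"z": 120,"wx": 0,"wy": 0,"wz": 0,"fingers": 1},{"x": -110,"y": -12,"z": 120,"wx": 0,"wy": 0,"wz": 0,"fingers": 1},{"x": -112,"y": -12,"z": 120,"wx": 0,"wy": 0,"wz": 0,"fingers": 1},{"x": -112,"y": -12,"z": 80,"wx": 0,"wy": 0,"wz": 0,"fingers": 1},{"x": -112,"y": -12,"z": 41,"wx": 0,"wy": 0,"wz": 0,"fingers": 1},{"x": -112,"y": -12,"z": 41,"wx": 0,"wy": 0,"wz": 0,"fingers": 1}])

```text
time: 18.45
tool_pos: [0.4611, -0.0445, 0.1218]
tcp_rot: [-0.006, 1.579, 0.009]
wrist_force: [-0.2, 0.5, -0.4]
width: 0.001
```

```bash
python3 snap.py wrist w8;python3 snap.py side s8
python3 - <<'E'
import cv2,numpy as np
b=cv2.imread("pics/s8.png")[140:275,260:415]
cv2.imwrite("pics/m8.png",cv2.resize(b,None,fx=4.4,fy=4.4,interpolation=2))
E
```

```text
[ 0.4611 -0.0445  0.1218] [-0.0061  1.5787  0.0089] [-0.18  0.51 -0.44]
[ 0.463  -0.0449  0.1239] [-0.0068  1.5747  0.0084] [ 0.33  0.14 -0.2 ]
```

View pics/w8.png

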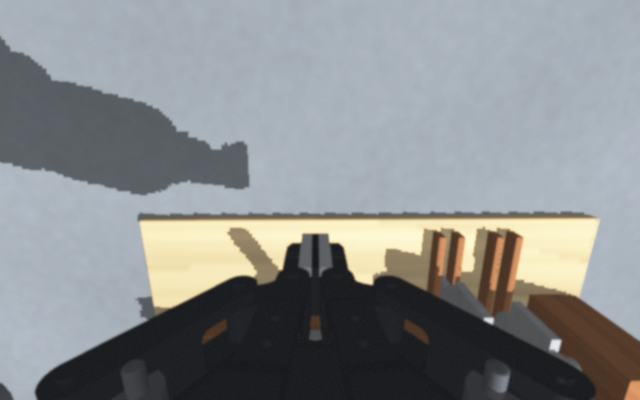

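View pics/m8.png

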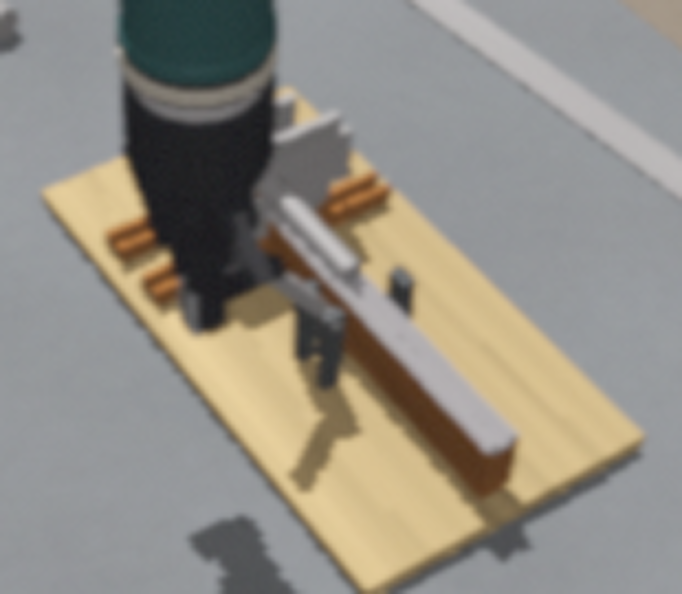

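Call:
play_rows(deltas=[{"x": 8,"y": 2,"z": 0,"wx": 0,"wy": 0,"wz": 0,"fingers": 1},{"x": 14,"y": 2,"z": 0,"wx": 0,"wy": 0,"wz": 0,"fingers": 1},{"x": 20,"y": 2,"z": 0,"wx": 0,"wy": 0,"wz": 0,"fingers": 1},{"x": 26,"y": 2,"z": 0,"wx": 0,"wy": 0,"wz": 0,"fingers": 1},{"x": 32,"y": 2,"z": 0,"wx": 0,"wy": 0,"wz": 0,"fingers": 1},{"x": 38,"y": 2,"z": 0,"wx": 0,"wy": 0,"wz": 0,"fingers": 1},{"x": 44,"y": 2,"z": 0,"wx": 0,"wy": 0,"wz": 0,"fingers": 1},{"x": 50,"y": 2,"z": 0,"wx": 0,"wy": 0,"wz": 0,"fingers": 1},{"x": 50,"y": 2,"z": 0,"wx": 0,"wy": 0,"wz": 0,"fingers": 1}])

```text
time: 19.68
tool_pos: [0.5145, -0.0435, 0.1253]
tcp_rot: [-0.008, 1.57, 0.007]
wrist_force: [-0.4, 0.2, 0.4]
width: -0.002
```

```bash
python3 snap.py side s9
python3 - <<'E'
import cv2,numpy as np
b=cv2.imread("pics/s9.png")[140:275,260:415]
cv2.imwrite("pics/m9.png",cv2.resize(b,None,fx=4.4,fy=4.4,interpolation=2))
E
```

```text
[ 0.5145 -0.0435  0.1253] [-0.0075  1.5704  0.0074] [-0.43  0.19  0.41]
```

View pics/m9.png

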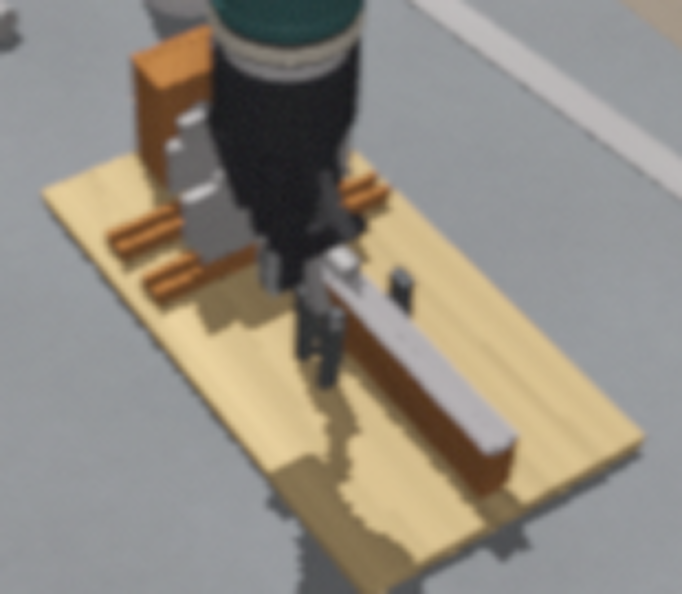

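Bar is nearly upright in front of the finger; continue past vertical.

Call:
play_rows(deltas=[{"x": 4,"y": 0,"z": 0,"wx": 0,"wy": 0,"wz": 0,"fingers": 1},{"x": 8,"y": 0,"z": 0,"wx": 0,"wy": 0,"wz": 0,"fingers": 1},{"x": 12,"y": 0,"z": 0,"wx": 0,"wy": 0,"wz": 0,"fingers": 1},{"x": 16,"y": 0,"z": 0,"wx": 0,"wy": 0,"wz": 0,"fingers": 1},{"x": 20,"y": 0,"z": 0,"wx": 0,"wy": 0,"wz": 0,"fingers": 1},{"x": 24,"y": 0,"z": 0,"wx": 0,"wy": 0,"wz": 0,"fingers": 1},{"x": 28,"y": 0,"z": 0,"wx": 0,"wy": 0,"wz": 0,"fingers": 1},{"x": 28,"y": 0,"z": 0,"wx": 0,"wy": 0,"wz": 0,"fingers": 1},{"x": 28,"y": 0,"z": 0,"wx": 0,"wy": 0,"wz": 0,"fingers": 1},{"x": 10,"y": 0,"z": 40,"wx": 0,"wy": 0,"wz": 0,"fingers": 1},{"x": -40,"y": -10,"z": 90,"wx": 0,"wy": 0,"wz": 0,"fingers": 1},{"x": -90,"y": -20,"z": 100,"wx": 0,"wy": 0,"wz": 0,"fingers": 1},{"x": -90,"y": -20,"z": 100,"wx": 0,"wy": 0,"wz": 0,"fingers": 1}])

```text
time: 21.35
tool_pos: [0.4218, -0.0638, 0.2269]
tcp_rot: [-0.007, 1.568, 0.006]
wrist_force: [0.7, 0.1, -0.2]
width: 0.002
```

```bash
python3 snap.py side s10; python3 snap.py top t10;python3 - <<'E'
import cv2,numpy as np
b=cv2.imread("pics/s10.png")[140:275,260:415];a=cv2.imread("pics/t10.png")[145:230,250:405]
cv2.imwrite("pics/m10.png",cv2.resize(np.vstack([b,a]),None,fx=2.7,fy=2.7,interpolation=2))
E
```

```text
[ 0.4218 -0.0638  0.2269] [-0.007   1.5679  0.0056] [ 0.66  0.13 -0.19]
[ 0.4232 -0.0637  0.2263] [-0.007   1.5677  0.0061] [-0.29  0.21 -0.52]
```

View pics/m10.png

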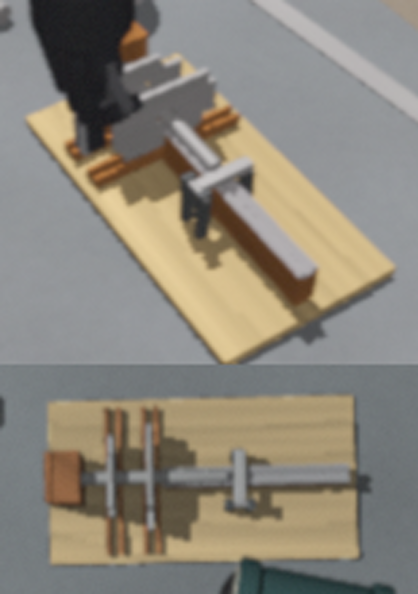

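```bash
python3 - <<'E'
from h import *
c=load("t10");r=np.load("rack.npz");d=c["depth"];v,u=np.mgrid[145:230,255:395];Z=d[145:230,255:395]
pc=np.stack([(u-c["K"][0,2])/c["K"][0,0]*Z,(v-c["K"][1,2])/c["K"][1,1]*Z,Z],-1).reshape(-1,3)
V=c["view"];W=(pc-V[:3,3])@V[:3,:3];X=np.c_[(W[:,:2]-r["t"])@r["R"]*1e3,W[:,2]*1e3]
k=X[(abs(X[:,1]+55)<5)&(X[:,2]>55)]
for lo in range(-45,35,10):
  s=k[(k[:,0]>=lo)&(k[:,0]<lo+10)]
  if len(s):print(lo,len(s),np.median(s[:,2]).round(1))
for lo in range(-48,36,4):
  s=X[(abs(X[:,0]+1)<4)&(X[:,1]>=lo)&(X[:,1]<lo+4)];print("y",lo,s[:,2].max().round(1) if len(s) else None,end=";")
E
python3 - <<'E'
import cv2,numpy as np
a=cv2.imread("pics/t10.png")[60:280,90:480];cv2.imwrite("pics/t10c.png",cv2.resize(a,None,fx=2,fy=2))
E
```

```text
-45 3 69.7
-35 9 72.6
-25 9 72.1
-15 9 73.4
-5 12 73.7
5 11 73.2
15 11 72.8
25 4 72.3
y -48 57.5;y -44 61.7;y -40 78.9;y -36 72.4;y -32 72.3;y -28 74.9;y -24 73.4;y -20 71.8;y -16 76.8;y -12 74.6;y -8 71.7;y -4 72.3;y 0 72.7;y 4 72.3;y 8 72.2;y 12 75.5;y 16 76.0;y 20 73.9;y 24 75.7;y 28 72.3;y 32 73.3;
```

View pics/t10c.png

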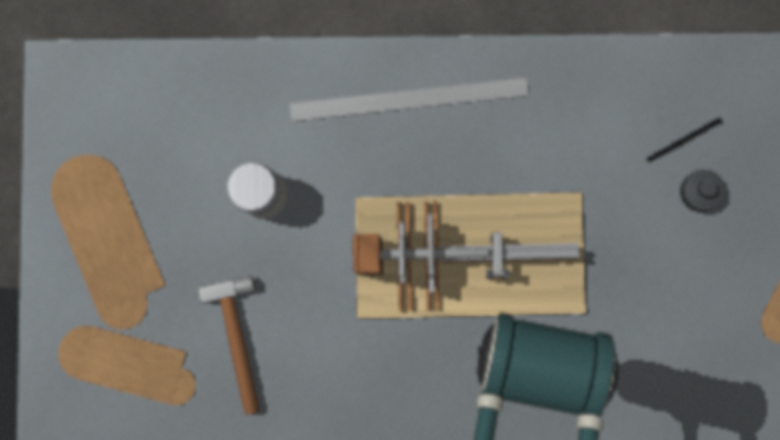

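Keeper top is level at z ≈ 73 mm, the rod end is at rack y ≈ -40, and the tin, mallet and weight have not moved. Handing in.

```bash
python3 -c "
from workcell import finish_job
print(finish_job())"
```

```text
the job is handed in; nothing more can be done
None
```

The rod is fully home through both patterns, and the keeper bar lies level across the trough behind it. I handed the job in at about 21.5 s; it reports no verdict.

- **Patterns:** The wide one was in slot 1, about 11 mm off towards rack +x. The narrow one was in slot 2, about 11–12 mm off towards rack -x. I felt each edge at about 3 N and nudged each pattern back into line.
- **Rod:** It slid in at 2–4 N through both patterns. It then stopped hard, with the force rising to 19 N and less than 1 mm of further travel. The depth image puts its rear end at about rack y = -40, which is home.
- **Keeper:** I pushed it past upright and it dropped. Its top is level at z ≈ 73 mm from end to end, so it is not lying on the rod.
- **Bystanders:** By eye in the last top image, the tin, mallet and weight are where they started, and the arm is clear of everything.
- **Disagreement:** The cameras differed by 1–3 mm on the rod line and the slot 2 pattern's edge. I went by the touch contacts, and the rod's taper took up the rest.

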